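# Scan the spun-sample rack, then lift it level

### The job

Pick up the small desk scanner and hold it still for a second in the air, level, with its red window pointed squarely at the middle of a barcode label on the tube rack's side from about ten centimetres away, then stand it back upright on its round blue charging pad and let go. Then take the tube rack by its blue handle, lift it gently and level with all its tubes still in place until its underside is about ten centimetres above the bench, and finish there, still holding it steady in the air. Leave the bottle, jar and timer alone.

Things in the scene. Friction and masses are not known exactly. Their poses are not given: they have to be found in the camera images.
- rack: loose white tube rack with a blue handle bar, 168 mm long (x), 92 mm wide (y), 193 mm tall, about 0.5 kg with its tubes (varies). Origin: centre of its underside; z up. Five loose capped tubes stand in its blue hole block; caps end 130 mm above the underside. Rack and charging pad trade places between starts: one is on the robot's left, the other on its right.
- rack_handle (a point): centre of the rack's handle bar, 185 mm above the rack's underside; the bar runs along the rack's x, 152 mm free between the two end posts, 14 mm wide (y) and 16 mm tall. Grip it here from above, fingers closing along the rack's y; 47 mm free below the bar down to the tube caps.
- label_left (a point): centre of the cream barcode label (66 mm wide, 40 mm tall) on the rack's +y long side, 95 mm above the rack's underside; the label is upright and faces the rack's +y. Axes as the rack's. Either label will do.
- label_right (a point): centre of the identical label on the rack's -y long side, 95 mm above its underside; it faces the rack's -y. Axes as the rack's. Either label will do.
- scanner: loose barcode scanner, 0.22 kg (varies), starting upright on the pad: round grey foot 68 mm across, 9 mm thick, thin neck, black box head 74 mm long (x), 44 mm wide (y), 35 to 85 mm above its underside, with a yellow panel on top and a green dot at the rear (-x). Origin: centre of the foot's underside; z up. It looks along +x. Grip the head across its 44 mm width from above.
- scanner_window (a point): centre of the red window in the scanner's front (+x) face, 37 mm ahead of the scanner's origin, 55 mm above its underside. Axes as the scanner's; it looks from here along +x. It reads a label 50 to 170 mm ahead whose middle is on the line of sight (within 30 mm sideways, 20 mm up or down), held level and roughly square to the label.
- pad: fixed round blue charging pad, 150 mm across, 4 mm thick. Origin: centre of its underside on the bench (its top is 4 mm higher). The scanner's whole foot must stand on it.
- bottle: bystander: amber bottle, 60 mm across, 130 mm tall, origin at the centre of its underside. Leave alone.
- jar: bystander: clear jar with orange cap, 56 mm across, 65 mm tall, origin at the centre of its underside. Leave alone.
- timer: bystander: white bench timer 50 x 75 x 28 mm, origin at the centre of its underside. Leave alone.
- tube0: loose capped blood tube, 13 mm across (cap 16 mm), 100 mm tall, green cap, standing in a 16 mm hole of the rack; origin: centre of its bottom, at x -51, y -26, z 30 mm in the rack's frame. It just rides along.
- tube1: loose capped blood tube, 13 mm across (cap 16 mm), 100 mm tall, red cap, standing in a 16 mm hole of the rack; origin: centre of its bottom, at x 17, y -26, z 30 mm in the rack's frame. It just rides along.
- tube2: loose capped blood tube, 13 mm across (cap 16 mm), 100 mm tall, green cap, standing in a 16 mm hole of the rack; origin: centre of its bottom, at x 51, y -26, z 30 mm in the rack's frame. It just rides along.
- tube3: loose capped blood tube, 13 mm across (cap 16 mm), 100 mm tall, red cap, standing in a 16 mm hole of the rack; origin: centre of its bottom, at x -17, y 26, z 30 mm in the rack's frame. It just rides along.
- tube4: loose capped blood tube, 13 mm across (cap 16 mm), 100 mm tall, green cap, standing in a 16 mm hole of the rack; origin: centre of its bottom, at x 17, y 26, z 30 mm in the rack's frame. It just rides along.

How it is judged:
On the way, in this order (a step that is already met when the one before it is completed fails the run):
1. the scanner is held in the air by the fingers, level and still, its red window aimed at the middle of a label on the rack's side from about 10 cm (50 to 170 mm), for 0.7 s (height (world z) of scanner above 0.015 m and contact force between scanner and the fingers above 1 N and angle between scanner's own z axis and vertical below 0.2 rad and angle between the x axis of scanner and the y axis of rack, either way round below 0.4 rad and linear speed of scanner below 0.03 m/s and angular speed of scanner below 0.2 rad/s and ((x of label_left in the frame of scanner_window between 0.05 and 0.17 m and y of label_left in the frame of scanner_window between -0.03 and 0.03 m and z of label_left in the frame of scanner_window between -0.02 and 0.02 m) or (x of label_right in the frame of scanner_window between 0.05 and 0.17 m and y of label_right in the frame of scanner_window between -0.03 and 0.03 m and z of label_right in the frame of scanner_window between -0.02 and 0.02 m))), for 0.7 s.
2. the scanner stands upright on its charging pad, let go and at rest (horizontal distance between scanner and pad below 0.042 m and height (world z) of scanner below 0.012 m and angle between scanner's own z axis and vertical below 0.1 rad and contact force between scanner and the fingers below 0.1 N and linear speed of scanner below 0.02 m/s), for 0.2 s.
At the end, for the whole second after the job is handed in: The fingers hold the rack and nothing else carries it: its underside is 60 to 150 mm above the bench, level within 0.1 rad and still (below 20 mm/s and 0.1 rad/s), all five tubes in their holes; the scanner stands upright, untouched, its foot wholly on the pad (within 42 mm of the pad's centre) (height (world z) of rack between 0.06 and 0.15 m and angle between each of rack, scanner's own z axis and vertical below 0.1 rad and linear speed of rack below 0.02 m/s and angular speed of rack below 0.1 rad/s and contact force between rack and the fingers above 3 N and contact force between rack and bottle below 0.1 N and contact force between rack and jar below 0.1 N and contact force between rack and timer below 0.1 N and contact force between rack and scanner below 0.1 N and horizontal distance between scanner and pad below 0.042 m and height (world z) of scanner below 0.012 m and contact force between scanner and the fingers below 0.1 N and z of each of tube0, tube1, tube2, tube3, tube4 in the frame of rack above 0.02 m and distance between each of tube0, tube1, tube2, tube3, tube4 and rack below 0.1 m); the arm keeps its last pose, push and grip.
It fails at once if the bottle is pushed more than 20 mm from its place (distance of bottle from where it was at the start of the episode above 0.02 m).
It fails at once if the jar is pushed more than 20 mm from its place (distance of jar from where it was at the start of the episode above 0.02 m).
It fails at once if the timer is pushed more than 20 mm from its place (distance of timer from where it was at the start of the episode above 0.02 m).
It fails at once if the rack is tipped more than about 17 degrees (angle between rack's own z axis and vertical above 0.3 rad).
It fails at once if the lifted rack is jerked (faster than 0.6 m/s) (linear speed of rack above 0.6 m/s).
It also fails if it takes over 58 s, if anything falls off the work surface, if the arm or the gripper's body presses on something with over 40 N, if the wrist force passes 120 N, or if a joint passes its speed limit or range.

### The arm

A 6-joint arm with a two-finger parallel gripper is mounted at the origin on the work surface. World frame = base frame: x ahead of the robot, y to its left, z up, the work surface at z = 0. Lengths are in m, angles in rad, forces in N, time in s.
With the tool pointing down it reaches from about 0.15 to 0.775 m from the base axis. Payload 6.1 kg.
Tool frame: the origin (TCP) lies on the mounting face of the last link; the fingertips stand robot.nose_length ahead of it and the grasp point (between the pads) lies 155 mm ahead of it (robot.nose_length is the distance from the TCP to the fingertips, in m); z points along the fingers, y is the line along which they close (so a half turn about z gives the same grasp; the last joint's range is limited). The gripper opens to 85 mm and grips with 20 to 120 N. Pads are 22 mm wide; open, the fingers measure 114 mm over their backs; the gripper's body (76 mm by 85 mm) begins 54 mm behind the grasp point. The pads swing forward as they close: fully open they stand 13 mm farther back than shut.
Start: joints at [-1.173, 0.126, -0.04, 1.405, 0, 1.571], TCP at [0.203, -0.484, 0.405] pointing down, gripper open.
Joint ranges: [-2.72, 2.72], [-0.95, 1.95], [-1.27, 1.35], [-1.78, 2.02], [-1.46, 1.47], [-3.14, 3.14]. Speed limits (rad/s): [2.39, 2.39, 3.01, 3.14, 3.14, 3.14].

### API

Orientations are given as a rotation vector (axis times angle).
In Python, from workcell import robot, optics, search_frame, landmark_of gives the robot as it stands.
- The arm moves only by the tool servo_tool, never from a script. Its argument "motion" is text: rows parted by semicolons, each of 5 numbers parted by spaces: the shift along the tool's x, y, z in mm, then the turn about the tool's z in degrees, then the opening, from 0 (shut) to 1 (fully open). In form: tx ty tz yaw grip; .... A call has 1 to 8 rows; each row is the pose to reach, as a shift and turn from the pose commanded when the call began, along the tool's axes at that moment; what a row does not reach only later rows make up. A row lasts 1/8 s, in which the tool goes at most 62.5 mm and 10.7 degrees, less where a joint would pass 70% of its speed; a pose out of reach is approached as far as the arm can. A call with a gripper value outside its range is refused whole. The fingers move at their own pace and stop on an object; the grip force is fixed at half the most. Time passes only in rows, so rows that repeat a pose let the fingers close. It gives the time, the measured TCP pose, the force, the opening and the grip force at its end, in the units of the state.
- robot.observe(): the state, without advancing time (a new reading comes with each control period).
- optics.read_camera(name): name is "scene" or "top"; returns the picture (384x512x3 uint8, blue, green, red); there is no depth.
- optics.camera_info(name): a dict with "camera_matrix" (3x3 intrinsics, pixels), "dist_coeffs" ([k1, k2, p1, p2, k3] as OpenCV has them; the pictures are not rectified), "pose" (4x4, takes a point from camera to world coordinates). Camera axes: x right, y down, z forward; pixel columns grow to the right and rows downward; lengths in m; the calibration is good to about 2 mm. A picture is of the moment at which its call begins. camera_info takes no time and is no camera call.
- robot.close_job(): hands the job in; it is judged then, once.
Trained networks look in the newest picture that a camera, given by its name, has taken for a name from the list of things; names that differ only in an ending like _2 or _b are one class to them, and where a whole thing is asked for, a point or a joint stands for the part that bears it (a point fixed in the world has none). Each returns a list of dicts, best first, with "conf" (0 to 1); they miss things now and then, are a little off and sometimes report something else, mostly with a low value. They report only what shows in the picture. A call takes as long as a camera call.
- search_frame(query, camera): "pixel" ([column, row] in pixels, amid what is visible of it).
- landmark_of(query, camera): "pixel" ([column, row] in pixels: a listed point, or the origin of a listed thing).
The state is a dict: "time_s": time; "q": joint angles; "joint_velocities": joint speeds; "effort": joint torques, N m; "ee_pos": TCP position; "orientation": TCP orientation; "contact_force": force on the tool from outside, world axes, zero at the start; "moment": the same for the moment, N m; "opening": finger opening in m; "grip_force": force on a finger pad.
Only numpy, scipy, OpenCV 4.12 (cv2) and the standard library are available. Lean on these libraries where they do the work, as an engineer would, in place of code of your own. Each camera call takes 0.05 s, during which the arm holds its last target. There are 200 camera calls.

## Working session

There is one attempt and no reset: what is moved stays moved. The work goes in short steps, Python scripts to look and compute and a tool call to move; the robot and the scene stay as the last step left them, time stands still between calls to the robot, and variables do not carry over. Pictures are saved under pics/ and viewed, at most 10 in all, crops included, and the job is handed in when it is done.

Besides the shell and the picture viewer there is one more tool, called in YAML: its name, and indented under it one key for each argument. servo_tool: Moves the arm, as the interface text tells. Its arguments: {"type":"object","properties":{"motion":{"type":"string"}},"required":["motion"]}

```bash
mkdir -p pics; ls; cat > h.py <<'E'
import numpy as np, cv2
from workcell import robot, optics, search_frame, landmark_of
from scipy.spatial.transform import Rotation as R
def ray(cam,px):
    i=optics.camera_info(cam);K=np.array(i["camera_matrix"]);d=np.array(i["dist_coeffs"]);T=np.array(i["pose"])
    u=cv2.undistortPoints(np.array([[px]],float),K,d)[0,0]
    return T[:3,3],T[:3,:3]@np.array([u[0],u[1],1])
def at(cam,px,z):
    o,v=ray(cam,px);return (o+v*(z-o[2])/v[2])
def tri(p1,p2):
    A=[];b=[]
    for c,p in (("scene",p1),("top",p2)):
        o,v=ray(c,p);v=v/np.linalg.norm(v);M=np.eye(3)-np.outer(v,v);A.append(M);b.append(M@o)
    return np.linalg.lstsq(np.vstack(A),np.hstack(b),rcond=None)[0]
def proj(cam,P):
    i=optics.camera_info(cam);T=np.linalg.inv(np.array(i["pose"]))
    return cv2.projectPoints(np.array(P,float).reshape(-1,3),cv2.Rodrigues(T[:3,:3])[0],T[:3,3],np.array(i["camera_matrix"]),np.array(i["dist_coeffs"]))[0][:,0]
E
python3 - <<'E'
from h import *
np.set_printoptions(precision=3,suppress=True)
im=[optics.read_camera(c) for c in ("scene","top")]
for c,i in zip(("scene","top"),im): cv2.imwrite(f"pics/{c}0.png",i); print(c,np.array(optics.camera_info(c)["pose"]))
Z=dict(rack=0,rack_handle=.185,label_left=.095,label_right=.095,scanner=.004,scanner_window=.059,pad=0,bottle=0,jar=0,timer=0,tube0=.03,tube2=.03)
for n,z in Z.items():
    for c in ("scene","top"):
        for r in landmark_of(n,c)[:2]: print(n,c,np.round(r["pixel"],1),round(r["conf"],2),at(c,r["pixel"],z))
s=robot.observe();print({k:s[k] for k in("time_s","q","ee_pos","orientation","opening")},robot.nose_length)
E
```

```text
pics
scene [[-0.375  0.694 -0.615  1.147]
 [ 0.927  0.266 -0.264  0.233]
 [-0.02  -0.669 -0.743  0.783]
 [ 0.     0.     0.     1.   ]]
top [[ 0.028 -0.989  0.148  0.458]
 [-1.    -0.029 -0.006  0.008]
 [ 0.011 -0.148 -0.989  1.122]
 [ 0.     0.     0.     1.   ]]
rack scene [358.2 254.3] 0.66 [0.589 0.254 0.   ]
rack scene [180.  258.6] 0.42 [ 0.754 -0.137  0.   ]
rack top [152.1 204.9] 0.74 [0.582 0.257 0.   ]
rack_handle scene [376.6 199.1] 0.56 [0.575 0.256 0.185]
rack_handle top [135.2 197.1] 0.58 [0.577 0.251 0.185]
label_left scene [385.8 236.7] 0.58 [0.59  0.298 0.095]
label_left top [123.8 196.9] 0.6 [0.588 0.3   0.095]
label_left top [140.4 208.9] 0.56 [0.562 0.261 0.095]
label_right scene [345.9 221.4] 0.59 [0.58  0.208 0.095]
label_right top [165.2 205.8] 0.56 [0.571 0.207 0.095]
scanner scene [200.2 200.9] 0.69 [ 0.577 -0.174  0.004]
scanner top [334.3 214.3] 0.93 [ 0.572 -0.178  0.004]
scanner_window scene [185.9 191.2] 0.59 [ 0.601 -0.195  0.059]
scanner_window top [348.9 196.8] 0.79 [ 0.608 -0.202  0.059]
scanner_window top [332.2 217.2] 0.4 [ 0.56  -0.164  0.059]
pad
[... 258 characters left out ...]
e top [316.4 135.7] 0.84 [ 0.764 -0.134  0.   ]
jar scene [236.7 271.3] 0.94 [ 0.736  0.003 -0.   ]
jar top [261.2 144.1] 0.92 [ 0.739  0.001 -0.   ]
timer scene [305.9 308.5] 0.8 [0.766 0.179 0.   ]
timer top [190.  129.8] 0.82 [0.77  0.176 0.   ]
timer top [162.7 182.9] 0.7 [0.636 0.235 0.   ]
tube0 top [159.5 199. ] 0.63 [0.593 0.234 0.03 ]
tube0 top [157.  227.2] 0.53 [0.528 0.236 0.03 ]
tube2 top [159.5 199. ] 0.63 [0.593 0.234 0.03 ]
tube2 top [157.  227.2] 0.53 [0.528 0.236 0.03 ]
{'time_s': 1.3, 'q': array([-1.173,  0.126, -0.04 ,  1.405, -0.   ,  1.571]), 'ee_pos': array([ 0.203, -0.484,  0.405]), 'orientation': array([-3.08 , -0.621,  0.   ]), 'opening': 0.08525333481412334} 0.1734
```

```bash
python3 - <<'E'
import cv2
a=cv2.imread("pics/top0.png")
cv2.imwrite("pics/t1.png",cv2.resize(a[130:280,90:410],None,fx=2.5,fy=2.5,interpolation=cv2.INTER_CUBIC))
E
```

```text
(no output)
```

View pics/t1.png

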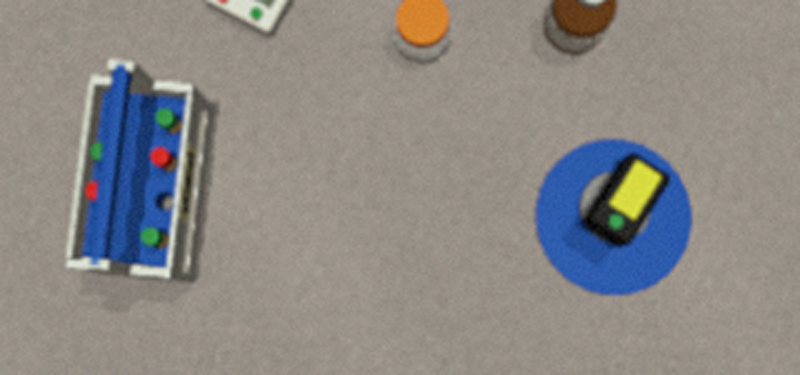

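View pics/scene0.png

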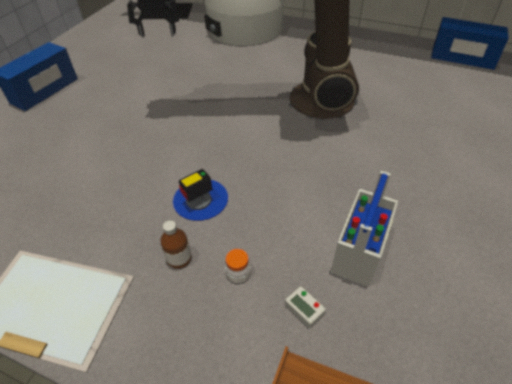

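The top view shows the rack on the left, with its handle running from about (138,158) to (128,233) and the three-tube row on its right, so rack x is roughly world x. The scanner is on the pad at (334,214) with its yellow panel pointing up-right. I'll refine both yaws now.

```bash
cat > fit.py <<'E'
from h import *
def blobs(im,lo,hi,mn=8):
    m=cv2.inRange(cv2.cvtColor(im,cv2.COLOR_BGR2HSV),lo,hi);n,_,st,c=cv2.connectedComponentsWithStats(m)
    return [(c[i].round(1),int(st[i,4])) for i in range(1,n) if st[i,4]>=mn],m
E
python3 - <<'E'
from fit import *
np.set_printoptions(precision=3,suppress=True)
for c in ("top","scene"):
    im=cv2.imread(f"pics/{c}0.png")
    for n,lo,hi,z in (("yellow",(22,120,120),(38,255,255),.089),("green",(50,100,60),(85,255,255),.089),("red",(0,150,90),(5,255,255),.13)):
        b,m=blobs(im,lo,hi,5)
        for p,a in b: print(c,n,p,a,at(c,p,z),at(c,p,.13))
        if n=="yellow":
            pts=cv2.findNonZero(m);r=cv2.boxPoints(cv2.minAreaRect(pts));print([at(c,p,.089)[:2] for p in r])
            w=np.array([at(c,p[0],.089)[:2] for p in pts.astype(float)]);w-=w.mean(0);e,v=np.linalg.eigh(w.T@w);print("pca",np.degrees(np.arctan2(v[1,1],v[0,1]))%180,e)
for c,ps in (("top",[(138.4,157.5),(128.5,233)]),("scene",[(384,177),(365,228)])):
    a,b=[at(c,p,.193) for p in ps];print("handle",c,a,b,(a+b)/2,np.linalg.norm(a-b),np.degrees(np.arctan2(*(a-b)[1::-1])))
M=R.from_rotvec(robot.observe()["orientation"]).as_matrix();print(M)
im=cv2.imread("pics/top0.png")
for x in (.58,):
    P=proj("top",[[.577,.253,0]])
a=np.hstack([cv2.resize(im[145:250,105:185],(400,525),interpolation=cv2.INTER_CUBIC),cv2.resize(cv2.imread("pics/scene0.png")[165:291,325:405],(333,525),interpolation=cv2.INTER_CUBIC)])
cv2.imwrite("pics/rk.png",a)
E
```

```text
top yellow [343.8 205.6] 272 [ 0.583 -0.185  0.089] [ 0.578 -0.177  0.13 ]
[array([0.987, 0.413]), array([1.041, 0.381]), array([ 0.602, -0.217]), array([ 0.555, -0.182])]
pca 52.88099355416035 [0.057 7.189]
top green [108.5  27.6] 529 [0.99  0.37  0.089] [0.969 0.355 0.13 ]
top green [192. 135.] 9 [0.733 0.157 0.089] [0.722 0.151 0.13 ]
top green [155.7 176.9] 42 [0.635 0.233 0.089] [0.628 0.224 0.13 ]
top green [128. 190.] 25 [0.604 0.293 0.089] [0.598 0.282 0.13 ]
top green [335.9 218.2] 37 [ 0.555 -0.167  0.089] [ 0.551 -0.16   0.13 ]
top green [150.  224.2] 45 [0.53  0.239 0.089] [0.527 0.23  0.13 ]
top red [178.9 128.1] 8 [0.737 0.18  0.13 ] [0.737 0.18  0.13 ]
top red [154.3 192.7] 30 [0.594 0.225 0.13 ] [0.594 0.225 0.13 ]
top red [125.2 205.6] 18 [0.565 0.285 0.13 ] [0.565 0.285 0.13 ]
scene yellow [191.1 179. ] 154 [ 0.582 -0.185  0.089] [ 0.615 -0.16   0.13 ]
[array([ 0.593, -0.208]), array([ 0.55 , -0.182]), array([ 0.57 , -0.162]), array([ 0.612, -0.188])]
pca 146.78773134917188 [0.011 0.028]
scene green [202.6 173.3] 18 [ 0.553 -0.167  0.089] [ 0.589 -0.144  0.13 ]
scene green [363.6 199.9] 53 [0.497 0.232 0.089] [0.535 0.232 0.13 ]
scene green [379.2 229.5] 58 [0.571 0.282 0.089] [0.605 0.279 0.13 ]
scene green [350.9 232.8] 56 [0.602 0.225 0.089] [0.635 0.226 0.13 ]
scene green [303.4 292.9] 11 [0.78  0.171 0.089] [0.801 0.175 0.13 ]
scene red [382.6 218.8] 22 [0.574 0.281 0.13 ] [0.574 0.281 0.13 ]
scene red [355.  222.3] 26 [0.604 0.228 0.13 ] [0.604 0.228 0.13 ]
scene red [316.1 304.5] 15 [0.815 0.203 0.13 ] [0.815 0.203 0.13 ]
handle top [0.656 0.248 0.193] [0.504 0.257 0.193] [0.58  0.253 0.193] 0.15210375520064584 -3.6540371617442475
handle scene [0.514 0.259 0.193] [0.663 0.249 0.193] [0.589 0.254 0.193] 0.149613000308364 175.89176020593172
[[ 0.922  0.387 -0.   ]
 [ 0.387 -0.922  0.   ]
 [-0.    -0.    -1.   ]]
```

View pics/rk.png

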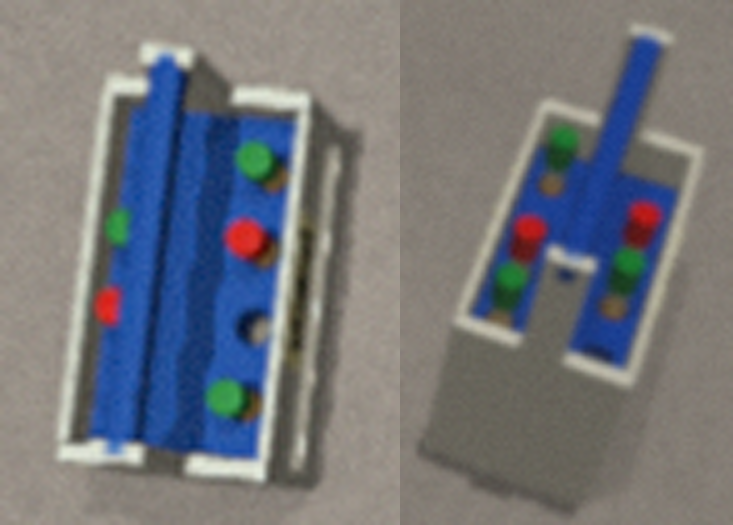

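The crop confirms a rack yaw of about -3.7° and a centre near (0.580, 0.253). Scanner origin is about (0.573, -0.179) with yaw about -32.5°. First I'll travel above the scanner.

servo_tool:
  motion: "50 -15 10 0 1; 110 -33 20 0 1; 170 -51 30 0 1; 230 -69 40 0 1; 290 -87 50 0 1; 350 -105 60 0 1; 410 -123 70 0 1; 459 -138 80 0 1"

```text
time_s: 2.3
ee_pos: [0.5746, -0.1773, 0.3245]
orientation: [3.079, 0.622, 0.001]
contact_force: [1.0, -1.3, 0.6]
opening: 0.0854
grip_force: 0.0
```

```bash
cat > st.py <<'E'
from h import *
np.set_printoptions(precision=4,suppress=True)
s=robot.observe();M=R.from_rotvec(s["orientation"]).as_matrix()
print(s["time_s"],"q",np.degrees(s["q"]),"p",s["ee_pos"],"xyaw",np.degrees(np.arctan2(M[1,0],M[0,0])),"zax",M[:,2],"F",s["contact_force"],"op",s["opening"],"g",s["grip_force"])
def to(x,y,z,yaw):
    d=M.T@(np.array([x,y,z])-s["ee_pos"]);print("delta mm",d*1000,"turn",-((yaw-np.degrees(np.arctan2(M[1,0],M[0,0]))+180)%360-180))
E
python3 -c "
from st import *
to(.573,-.179,.3,-32.5)"
```

```text
2.3 q [-17.1437  16.0332  -1.4323  72.4983  -0.0052 140.0306] p [ 0.5746 -0.1773  0.3245] xyaw 22.82571055082441 zax [ 0.0006 -0.0003 -1.    ] F [ 0.9914 -1.3289  0.6296] op 0.08542823750522872 g 0.0
delta mm [-2.1742  0.958  24.4911] turn 55.32571055082441
```

servo_tool:
  motion: "0 0 0 -10 1; 0 0 0 -20 1; 0 0 0 -30 1; 0 0 0 -40 1; 0 0 0 -50 1; 0 0 0 -60 1; 0 0 0 -70 1; 0 0 0 -80 1"

```text
time_s: 3.3
ee_pos: [0.5731, -0.179, 0.3246]
orientation: [-1.953, -2.461, 0.0]
contact_force: [-0.3, 1.1, -0.3]
opening: 0.0852
grip_force: 0.0
```

servo_tool:
  motion: "0 0 0 -10 1; 0 0 0 -20 1; 0 0 0 -30 1; 0 0 0 -40 1; 0 0 0 -44.7 1; 0 0 0 -44.7 1"

```text
time_s: 4.05
ee_pos: [0.5731, -0.179, 0.3246]
orientation: [-0.881, -3.015, 0.0]
contact_force: [-0.4, -0.4, -0.3]
opening: 0.0854
grip_force: 0.0
```

```bash
python3 -c "
from st import *
to(.573,-.179,.222,147.5)
i=optics.read_camera('scene');j=optics.read_camera('top')
a=np.hstack([cv2.resize(i[90:240,130:270],(392,420),interpolation=cv2.INTER_CUBIC),cv2.resize(j[150:290,260:390],(390,420),interpolation=cv2.INTER_CUBIC)])
cv2.imwrite('pics/g1.png',a)
p=[0.573,-.179];import math
"
```

```text
4.05 q [-17.3418  15.9499  -1.5254  72.5341  -0.0013  15.2218] p [ 0.5731 -0.179   0.3246] xyaw 147.43643140609393 zax [-0.0002  0.     -1.    ] F [-0.4406 -0.4157 -0.3006] op 0.08542306890387674 g 0.0
delta mm [  0.029   -0.0738 102.6265] turn -0.06356859390606928
```

View pics/g1.png

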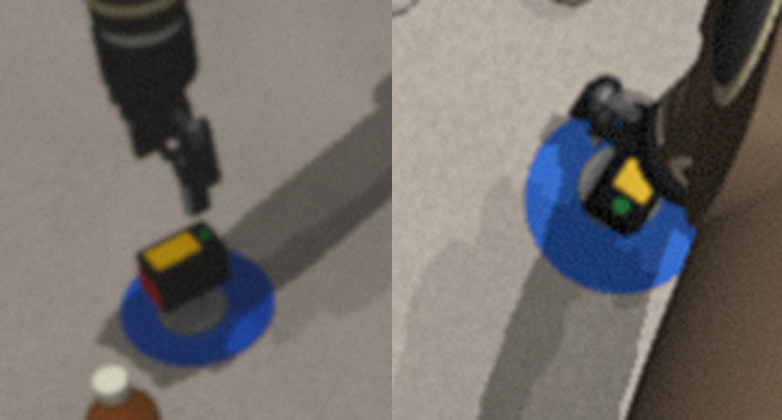

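The gripper is above the scanner with its fingers on either side of the 44 mm width. Next I'll descend and grip.

servo_tool:
  motion: "0 0 25 0 1; 0 0 50 0 1; 0 0 75 0 1; 0 0 95 0 1; 0 0 102 0 1; 0 0 102 0 1"

```text
time_s: 4.9
ee_pos: [0.573, -0.179, 0.2227]
orientation: [-0.88, -3.015, 0.0]
contact_force: [-0.4, 0.2, -0.1]
opening: 0.0851
grip_force: 0.0
```

servo_tool:
  motion: "0 0 0 0 0.7; 0 0 0 0 0.6; 0 0 0 0 0.5; 0 0 0 0 0.4; 0 0 0 0 0.3; 0 0 0 0 0.2; 0 0 0 0 0.2; 0 0 0 0 0.2"

```text
time_s: 5.9
ee_pos: [0.5734, -0.179, 0.2237]
orientation: [0.879, 3.014, -0.0]
contact_force: [-0.5, 0.7, 5.6]
opening: 0.0432
grip_force: 60.7
```

servo_tool:
  motion: "0 0 -8 0 0.2; 0 0 -18 0 0.2; 0 0 -30 0 0.2; 0 0 -42 0 0.2; 0 0 -50 0 0.2; 0 0 -50 0 0.2; 0 0 -50 0 0.2"

```text
time_s: 6.78
ee_pos: [0.5729, -0.1789, 0.2724]
orientation: [-0.879, -3.016, -0.0]
contact_force: [-0.3, 0.1, -2.2]
opening: 0.0434
grip_force: 61.2
```

```bash
python3 -c "
from st import *
i=optics.read_camera('scene');j=optics.read_camera('top')
a=np.hstack([cv2.resize(i[90:240,130:270],(392,420),interpolation=cv2.INTER_CUBIC),cv2.resize(j[150:290,260:390],(390,420),interpolation=cv2.INTER_CUBIC)])
cv2.imwrite('pics/g2.png',a)
for n,z in (('pad',0),('scanner',.054),('scanner_window',.109)):
  for c in ('scene','top'):
    for r in landmark_of(n,c)[:1]: print(n,c,r['conf'],at(c,r['pixel'],z))
"
```

```text
6.775 q [-17.343   16.9893  -6.7891  66.2516  -0.      15.1648] p [ 0.5729 -0.1789  0.2724] xyaw 147.49221283944914 zax [-0.0005  0.0002 -1.    ] F [-0.2889  0.0987 -2.2293] op 0.04344427431010464 g 61.16433262825012
pad scene 0.88 [ 0.5694 -0.182   0.    ]
pad top 0.64 [ 0.5722 -0.1762  0.    ]
scanner scene 0.85 [ 0.5765 -0.1746  0.054 ]
scanner top 0.7 [ 0.5761 -0.1776  0.054 ]
scanner_window scene 0.75 [ 0.605  -0.1965  0.109 ]
```

View pics/g2.png

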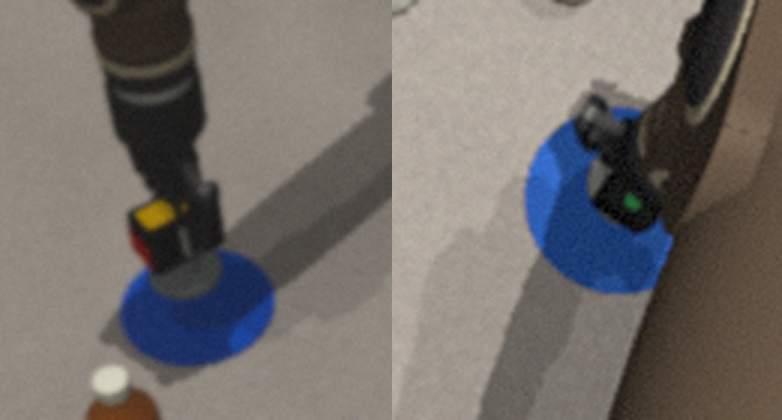

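The scanner is held level about 5 cm up. Now I'll carry it to the scan pose.

servo_tool:
  motion: "14 21 0 -10 0.2; 32 48 0 -20 0.2; 51 76 0 -30 0.2; 70 105 0 -40 0.2; 89 133 0 -50 0.2; 108 162 0 -60 0.2; 126 189 0 -70 0.2; 138 207 0 -80 0.2"

```text
time_s: 8.18
ee_pos: [0.5678, 0.0712, 0.2727]
orientation: [-1.275, 2.871, 0.0]
contact_force: [-0.6, -0.4, -2.9]
opening: 0.0434
grip_force: 61.3
```

servo_tool:
  motion: "0 0 3 -10 0.2; 0 0 6 -20 0.2; 0 0 9 -30 0.2; 0 0 12 -38.8 0.2; 0 0 12.5 -38.8 0.2; 0 0 12.5 -38.8 0.2"

```text
time_s: 8.93
ee_pos: [0.568, 0.0697, 0.2603]
orientation: [-2.145, 2.295, -0.0]
contact_force: [-0.7, 1.1, -1.5]
opening: 0.0434
grip_force: 61.4
```

```bash
python3 -c "
from st import *
to(.568,.070,.2597,-93.7)
i=optics.read_camera('scene');j=optics.read_camera('top')
a=np.hstack([cv2.resize(i[90:270,240:400],(400,450),interpolation=cv2.INTER_CUBIC),cv2.resize(j[140:275,100:220],(400,450),interpolation=cv2.INTER_CUBIC)])
cv2.imwrite('pics/s1.png',a)
for n,z in (('rack_handle',.185),('label_right',.095),('scanner',.04),('scanner_window',.095)):
  for c in ('scene','top'):
    for r in landmark_of(n,c)[:1]: print(n,c,r['conf'],at(c,r['pixel'],z))
"
```

```text
8.925 q [  7.0007  14.3898 -11.7951  63.8125  -0.0003 -79.1413] p [0.568  0.0697 0.2603] xyaw -93.85800402116905 zax [ 0.  0. -1.] F [-0.6626  1.148  -1.5147] op 0.0434293465933606 g 61.36870622634888
delta mm [-0.2603 -0.0295  0.5724] turn -0.15800402116906298
rack_handle top 0.74 [0.5855 0.2588 0.185 ]
label_right scene 0.84 [0.5726 0.2118 0.095 ]
label_right top 0.81 [0.5752 0.2092 0.095 ]
scanner scene 0.72 [0.5707 0.0811 0.04  ]
scanner_window scene 0.96 [0.5675 0.1108 0.095 ]
```

View pics/s1.png

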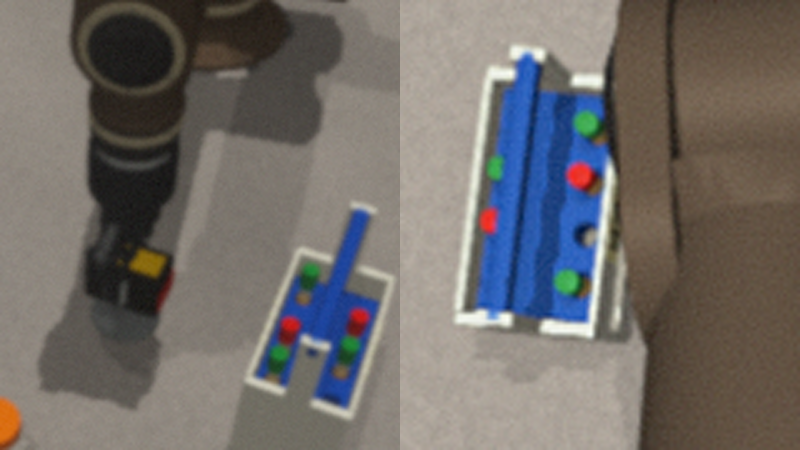

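The scanner is level with its red window facing the rack's right label, and the measured aim error is only a few mm. I'll hold here.

servo_tool:
  motion: "0 0 0 0 0.2; 0 0 0 0 0.2; 0 0 0 0 0.2; 0 0 0 0 0.2; 0 0 0 0 0.2; 0 0 0 0 0.2; 0 0 0 0 0.2; 0 0 0 0 0.2"

```text
time_s: 10.42
ee_pos: [0.5679, 0.0698, 0.2602]
orientation: [-2.148, 2.292, -0.0]
contact_force: [-1.4, 0.1, -2.0]
opening: 0.0433
grip_force: 61.4
```

servo_tool:
  motion: "0 0 0 0 0.2; 0 0 0 0 0.2; 0 0 0 0 0.2; 0 0 0 0 0.2; 0 0 0 0 0.2; 0 0 0 0 0.2"

```text
time_s: 11.18
ee_pos: [0.5679, 0.0698, 0.2602]
orientation: [2.148, -2.292, -0.0]
contact_force: [0.5, -0.0, -2.6]
opening: 0.0434
grip_force: 61.4
```

```bash
python3 -c "
from st import *
to(.570,-.180,.275,-93.8)"
```

```text
11.175 q [  7.003   14.3929 -11.803   63.8054   0.001  -79.2881] p [0.5679 0.0698 0.2602] xyaw -93.70896703035903 zax [-0.  0. -1.] F [ 0.4579 -0.041  -2.5546] op 0.043386102593403274 g 61.36762261390686
delta mm [249.1088 -18.2167 -14.8224] turn 0.0910329696409633
```

servo_tool:
  motion: "15 -1 -15 10 0.2; 48 -3 -15 20 0.2; 85 -6 -15 30 0.2; 122 -9 -15 40 0.2; 159 -12 -15 50 0.2; 196 -14 -15 60 0.2; 230 -17 -15 70 0.2; 249 -18 -15 80 0.2"

```text
time_s: 12.18
ee_pos: [0.5697, -0.1816, 0.2751]
orientation: [-0.161, 3.137, -0.0]
contact_force: [-0.3, -0.6, -2.0]
opening: 0.0433
grip_force: 61.7
```

servo_tool:
  motion: "0 0 0 10 0.2; 0 0 15 10 0.2; 0 0 30 10 0.2; 0 0 38 10 0.2; 0 0 44 10 0.2; 0 0 48 10 0.2; 0 0 50 10 0.2; 0 0 50 10 0.2"

```text
time_s: 13.18
ee_pos: [0.5699, -0.1799, 0.2253]
orientation: [0.101, 3.14, -0.0]
contact_force: [0.2, -0.0, -3.2]
opening: 0.0435
grip_force: 61.7
```

```bash
python3 -c "
from st import *
to(.570,-.180,.2237,176.3)
for n,z in (('pad',0),('scanner',.004)):
  optics.read_camera('scene');optics.read_camera('top')
  for c in ('scene','top'):
    for r in landmark_of(n,c)[:1]: print(n,c,r['conf'],at(c,r['pixel'],z))
"
```

```text
13.175 q [-17.5183  18.1447 -11.3489  60.4917  -0.0007 -13.8178] p [ 0.5699 -0.1799  0.2253] xyaw 176.29953925313004 zax [ 0.0002 -0.0001 -1.    ] F [ 0.195  -0.0327 -3.1875] op 0.04347939649413506 g 61.70729398727417
delta mm [-0.1483 -0.1128  1.631 ] turn -0.000460746869975992
pad scene 0.84 [ 0.5622 -0.1855  0.    ]
pad top 0.85 [ 0.5692 -0.1794  0.    ]
scanner scene 0.57 [ 0.5723 -0.1708  0.004 ]
```

Not touching yet, so I'll go down a touch more, release and rise.

servo_tool:
  motion: "0 0 1 0 0.2; 0 0 2 0 0.2; 0 0 2 0 0.2"

```text
time_s: 13.95
ee_pos: [0.5698, -0.1798, 0.2237]
orientation: [0.102, 3.14, -0.0]
contact_force: [-1.3, 0.9, 3.0]
opening: 0.0434
grip_force: 62.0
```

servo_tool:
  motion: "0 0 0 0 0.6; 0 0 0 0 0.7; 0 0 0 0 0.9; 0 0 0 0 1; 0 0 0 0 1; 0 0 0 0 1; 0 0 0 0 1; 0 0 0 0 1"

```text
time_s: 14.95
ee_pos: [0.5698, -0.1799, 0.2232]
orientation: [0.102, 3.14, 0.0]
contact_force: [-0.5, -0.3, 0.3]
opening: 0.0855
grip_force: 0.0
```

servo_tool:
  motion: "0 0 -15 0 1; 0 0 -35 0 1; 0 0 -60 0 1; 0 0 -90 0 1; 0 0 -130 0 1; 0 0 -165 0 1; 0 0 -190 0 1; 0 0 -190 0 1"

```text
time_s: 15.95
ee_pos: [0.5699, -0.1799, 0.4164]
orientation: [0.101, 3.135, -0.002]
contact_force: [1.1, -0.1, -0.3]
opening: 0.0854
grip_force: 0.0
```

```bash
python3 -c "
from st import *
to(.580,.253,.42,176.3)
i=optics.read_camera('scene');j=optics.read_camera('top')
cv2.imwrite('pics/p1.png',np.hstack([cv2.resize(i[90:240,130:270],(392,420),interpolation=cv2.INTER_CUBIC),cv2.resize(j[150:290,260:390],(390,420),interpolation=cv2.INTER_CUBIC)]))
for n,z in (('pad',0),('scanner',.004),('scanner_window',.059),('rack_handle',.185)):
  for c in ('scene','top'):
    for r in landmark_of(n,c)[:1]: print(n,c,r['conf'],at(c,r['pixel'],z))
"
```

```text
15.95 q [-17.5183  15.1595   8.9348  83.4751  -0.0002 -13.8126] p [ 0.5699 -0.1799  0.4164] xyaw 176.29447451969176 zax [ 0.005  -0.0016 -1.    ] F [ 1.0616 -0.087  -0.285 ] op 0.08544206995285351 g 0.0
delta mm [ 17.9162 432.6412  -4.2229] turn -0.005525480308250508
pad scene 0.55 [ 0.5531 -0.1862  0.    ]
pad top 0.62 [ 0.5687 -0.1813  0.    ]
scanner scene 0.73 [ 0.5679 -0.1774  0.004 ]
scanner top 0.79 [ 0.5722 -0.1739  0.004 ]
scanner_window scene 0.89 [ 0.6037 -0.1802  0.059 ]
scanner_window top 0.81 [ 0.6088 -0.1821  0.059 ]
rack_handle scene 0.92 [0.573  0.2551 0.185 ]
rack_handle top 0.84 [0.577  0.2588 0.185 ]
```

View pics/p1.png

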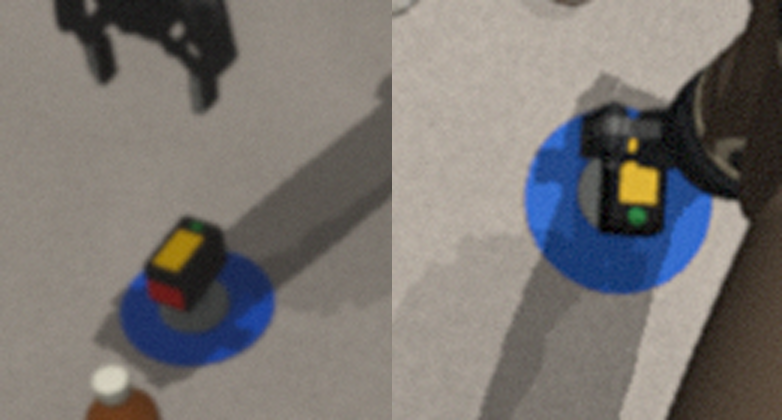

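The scanner stands upright and centred on the pad. Now I'll move over the rack.

servo_tool:
  motion: "1 25 -4 0 1; 4 85 -4 0 1; 7 145 -4 0 1; 9 205 -4 0 1; 12 265 -4 0 1; 15 325 -4 0 1; 17 385 -4 0 1; 18 434 -4 0 1"

```text
time_s: 17.45
ee_pos: [0.5796, 0.2567, 0.417]
orientation: [-0.1, -3.14, -0.0]
contact_force: [0.8, 0.2, -0.1]
opening: 0.0856
grip_force: 0.0
```

servo_tool:
  motion: "0 0 0 0 1; 0 0 0 0 1"

```text
time_s: 17.7
ee_pos: [0.5798, 0.2543, 0.4169]
orientation: [-0.101, -3.139, 0.001]
contact_force: [0.7, -0.6, 0.0]
opening: 0.0855
grip_force: 0.0
```

```bash
python3 -c "
from st import *
to(.579,.2545,.338,176.3)
i=optics.read_camera('scene');j=optics.read_camera('top')
cv2.imwrite('pics/r1.png',np.hstack([cv2.resize(i[120:300,300:440],(350,450),interpolation=cv2.INTER_CUBIC),cv2.resize(j[140:275,90:210],(400,450),interpolation=cv2.INTER_CUBIC)]))
for n,z in (('rack_handle',.185),('label_right',.095),('label_left',.095)):
  for c in ('scene','top'):
    for r in landmark_of(n,c)[:1]: print(n,c,r['conf'],at(c,r['pixel'],z))
"
```

```text
17.7 q [23.6891 19.4678 14.791  85.3679 -0.0222 27.3697] p [0.5798 0.2543 0.4169] xyaw 176.3194239116642 zax [-0.0006 -0.0007 -1.    ] F [ 0.6811 -0.63    0.0448] op 0.08547853185434467 g 0.0
delta mm [ 0.7916  0.1607 78.8724] turn 0.019423911664176785
rack_handle scene 0.66 [0.5786 0.2494 0.185 ]
rack_handle top 0.98 [0.5775 0.2525 0.185 ]
label_right scene 0.6 [0.5813 0.21   0.095 ]
label_right top 0.72 [0.5744 0.2129 0.095 ]
label_left scene 0.76 [0.5906 0.2991 0.095 ]
label_left top 0.68 [0.5803 0.2957 0.095 ]
```

View pics/r1.png

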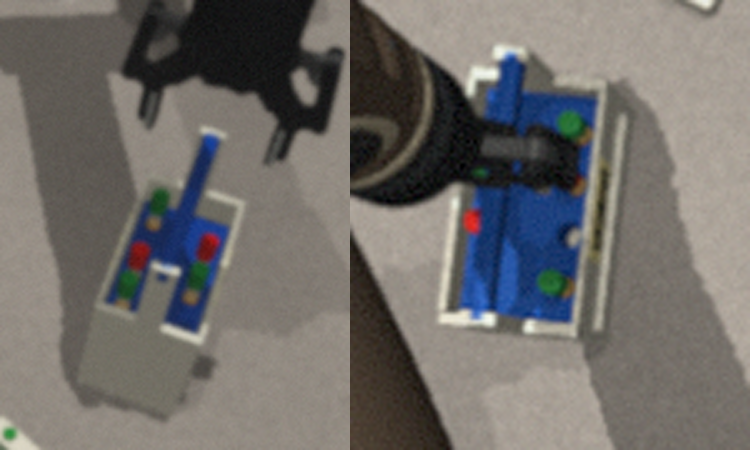

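The fingers straddle the handle bar, which is centred between them. Descend and close gently.

servo_tool:
  motion: "1 0 20 0 1; 1 0 45 0 1; 1 0 65 0 1; 1 0 75 0 1; 1 0 79 0 1; 1 0 79 0 1"

```text
time_s: 18.85
ee_pos: [0.579, 0.2544, 0.3386]
orientation: [0.102, 3.139, 0.0]
contact_force: [-0.5, 0.3, 0.5]
opening: 0.0857
grip_force: 0.0
```

servo_tool:
  motion: "0 0 0 0 0.8; 0 0 0 0 0.65; 0 0 0 0 0.5; 0 0 0 0 0.4; 0 0 0 0 0.3; 0 0 0 0 0.2; 0 0 0 0 0.1; 0 0 0 0 0"

```text
time_s: 19.85
ee_pos: [0.5789, 0.2543, 0.3383]
orientation: [0.102, 3.14, -0.0]
contact_force: [0.1, -0.8, 1.8]
opening: 0.013
grip_force: 59.1
```

servo_tool:
  motion: "0 0 0 0 0; 0 0 0 0 0; 0 0 0 0 0; 0 0 0 0 0"

```text
time_s: 20.35
ee_pos: [0.5789, 0.2544, 0.3383]
orientation: [0.102, 3.14, -0.0]
contact_force: [-0.6, -1.6, 0.8]
opening: 0.013
grip_force: 59.3
```

Gripped on the 14 mm bar. I'll lift 100 mm slowly.

servo_tool:
  motion: "0 0 -2 0 0; 0 0 -6 0 0; 0 0 -12 0 0; 0 0 -18 0 0; 0 0 -25 0 0; 0 0 -32 0 0; 0 0 -39 0 0; 0 0 -46 0 0"

```text
time_s: 21.35
ee_pos: [0.5789, 0.2544, 0.3848]
orientation: [0.102, 3.14, 0.0]
contact_force: [-0.1, 0.4, -4.7]
opening: 0.013
grip_force: 58.4
```

servo_tool:
  motion: "0 0 -8 0 0; 0 0 -16 0 0; 0 0 -24 0 0; 0 0 -32 0 0; 0 0 -40 0 0; 0 0 -47 0 0; 0 0 -52 0 0; 0 0 -54 0 0"

```text
time_s: 22.35
ee_pos: [0.579, 0.2545, 0.4385]
orientation: [0.102, 3.14, 0.0]
contact_force: [0.6, 0.3, -4.6]
opening: 0.013
grip_force: 58.4
```

servo_tool:
  motion: "0 0 0 0 0; 0 0 0 0 0; 0 0 0 0 0; 0 0 0 0 0; 0 0 0 0 0; 0 0 0 0 0; 0 0 0 0 0; 0 0 0 0 0"

```text
time_s: 23.35
ee_pos: [0.5789, 0.2545, 0.4382]
orientation: [0.102, 3.14, -0.0]
contact_force: [0.2, -0.5, -4.9]
opening: 0.0132
grip_force: 58.4
```

```bash
python3 -c "
from st import *
i=optics.read_camera('scene');j=optics.read_camera('top')
cv2.imwrite('pics/r2.png',np.hstack([cv2.resize(i[60:300,150:450],(525,420),interpolation=cv2.INTER_CUBIC),cv2.resize(j[150:290,310:390],(240,420),interpolation=cv2.INTER_CUBIC)]))
"
```

```text
23.35 q [23.7272 19.6477 17.727  88.0778 -0.0009 27.435 ] p [0.5789 0.2545 0.4382] xyaw 176.29219995013187 zax [ 0. -0. -1.] F [ 0.1722 -0.5208 -4.8653] op 0.013212095790567533 g 58.431962728500366
```

View pics/r2.png

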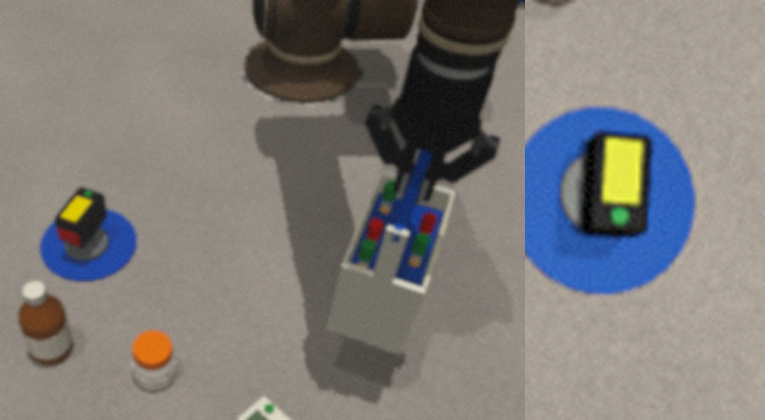

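The rack is in the air with all five caps visible, and the scanner is standing on the pad. One numeric check that the rack is level before I hand in.

```bash
python3 -c "
from fit import *
np.set_printoptions(precision=1,suppress=True)
i=optics.read_camera('scene')
for lo,hi in (((50,100,60),(85,255,255)),((0,150,90),(5,255,255))):
  print([ (p.tolist(),a) for p,a in blobs(i,lo,hi,10)[0]])
y=np.radians(-3.7);Rz=np.array([[np.cos(y),-np.sin(y)],[np.sin(y),np.cos(y)]])
old=cv2.imread('pics/scene0.png')
for z in (0,.1):
  print([proj('scene',[*(Rz@np.array(t)+[.580,.2535]),.125+z])[0].tolist() for t in ([-.051,-.026],[.017,-.026],[.051,-.026],[-.017,.026],[.017,.026])])
"
```

```text
[([372.1, 169.4], 54), ([199.9, 170.2], 15), ([390.3, 199.1], 71), ([359.4, 202.5], 81), ([303.4, 292.9], 11)]
[([394.1, 187.6], 30), ([363.5, 191.3], 44), ([189.8, 195.1], 51), ([316.0, 304.5], 14)]
[[363.46368139962294, 198.8870650187032], [355.0332952816742, 220.48616784226934], [350.4858102343269, 232.09843540418984], [382.7823861084606, 217.14930131644087], [378.97250254357704, 228.59482731097808]]
[[372.47476925681417, 166.84883987781114], [363.76559794622756, 188.8180742026384], [359.0293923751817, 200.72647054026817], [394.1059545463392, 185.4131117910443], [390.2646915269729, 197.12625444619403]]
```

The caps sit within about 2 px of where a level rack at 10 cm would put them, so I'm handing in.

```bash
python3 -c "
from workcell import robot
print(robot.close_job())"
```

```text
the job is handed in; nothing more can be done
None
```

I aimed the scanner at the rack's right label and held it there for over 2 s, stood it back upright on its pad, then lifted the rack level to about 10 cm with all five tubes in place and handed in while still holding it; no verdict came back.

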